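# Close up the mould row in the feed rail and lock it with the keeper

## Task

The rubber moulds for the next wax run lie in a row in the grey aluminium rail. With the fingertips, push the last mould of the row (the one at the open right-hand end) along the rail so that all four slide as one train until the first is fully home against the end stop and no gaps remain; then push the keeper arm by its knob all the way round behind the row, so that it lies square across the rail. Push only: pinch or lift nothing, push gently, touch none of the other three moulds and leave the other things on the bench where they are.

Things in the scene. Friction and masses are not known exactly. Their poses are not given: they have to be found in the camera images.
- rail: grey aluminium channel fixed to the bench, 330 mm long. Origin: centre of its underside; y runs along the channel to the end stop (robot's left), x across it away from the robot, z up. Channel floor 5 mm above the bench; side walls 6 mm thick, 53 mm apart, tops 17 mm above the bench. The right end (y = -165 mm) is open. The end stop is a 35 mm high block with its rubber face at y = +147 mm.
- stop_face (a point): middle of the end stop's face at the channel floor; axes as the rail's
- mould_1: orange rubber mould, 48 mm across the rail, 63 mm along it, 24 mm high; first of the row, next to the end stop. Origin: centre of its underside. Weighs about 0.09 kg like the others; the whole row slides with about 2 to 4 N
- mould_2: green rubber mould, second in the row, 50 mm across the rail, 40 mm along it, 18 mm high. Origin: centre of its underside; it is turned a quarter turn, so its own x axis points along the rail toward the stop
- mould_3: orange rubber mould, third in the row, 45 mm across the rail, 56 mm along it, 23 mm high. Origin: centre of its underside
- mould_4: orange rubber mould, last of the row, the one to push: 48 mm across the rail, 63 mm along it (back face 31.5 mm from its origin toward rail -y), 24 mm high. Origin: centre of its underside. With the row home its origin is at rail y = -43 mm. The moulds start touching or within 2 mm of each other, the row 35 to 65 mm short of home
- keeper (a joint): keeper angle: a steel bar 12 mm wide, z 19 to 26 mm above the bench, reaching 70 mm from its upright pivot. 0 = shut, at its limit: square across the rail, about 5 mm behind the last mould's home place. It grows as it opens, clockwise seen from above: at 1.57 it points along rail -y, beyond that it leans toward the robot. Starts at 1.7 to 2.15, stays where left, turns with 1 N at the knob
- keeper_pivot (a point): the keeper's pivot axis, at rail x = -40 mm, y = -85.5 mm, 19 mm above the bench; axes as the rail's. The knob is at 56 mm * (cos angle, -sin angle) from it in the rail's x and y
- keeper_knob (a point): centre of the upright black knob on the keeper, 15 to 17 mm thick, from 26 to 53 mm above the bench; when the keeper is shut it stands over the channel at rail x = +16 mm, y = -85.5 mm
- spare_mould: spare green rubber mould, 40x50x18 mm, not part of the row; a bystander. Origin: centre of its underside
- tin: round white tin, 68 mm across, 13 mm high; a bystander. Origin: centre of its underside
- loupe: black eye loupe, 34 mm across, 30 mm high; a bystander. Origin: centre of its underside
- tweezers: steel tweezers lying flat, 126 mm long, 8 mm high; a bystander. Origin: centre of its underside
- brush: thin round brush lying flat, 160 mm long, 8 mm high; a bystander. Origin: centre of its underside
- bowl: small steel bowl, 67 mm across, 27 mm high; a bystander. Origin: centre of its underside
- cutter: red-handled side cutter lying flat, 125 mm long, 13 mm high; a bystander. Origin: centre of its underside
Things that resemble listed ones, but are neither listed nor needed, are in the scene too. What is shaped like the mould_4 but red is not meant. Leave any white look-alike of the mould_2 alone.

How it is judged:
By the outcome, as a careful person would: the job done as asked, in the order asked, and still so for the second after the job is handed in, with the robot touching nothing.
It also fails if it takes over 45 s, if anything falls off the work surface, if the arm or the gripper's body presses on something with over 40 N, if the wrist force passes 120 N, or if a joint passes its speed limit or range.

## Robot

A 6-joint arm with a two-finger parallel gripper is mounted at the origin on a cart in front of the work surface, level with it; the furniture and walls round the work are solid. World frame = base frame: x ahead of the robot, y to its left, z up, the work surface at z = 0. Lengths are in m, angles in degrees, forces in N, time in s.
With the tool pointing down it reaches from about 0.3 to 0.875 m from the base axis. Payload 6.4 kg.
Tool frame: the origin (TCP) lies at the very end of the fingers, on their centre line; the grasp point (between the pads) lies 19 mm behind it; z points along the fingers, x is the direction in which the jaws open and shut, and the axes are right-handed (so a half turn about z gives the same grasp; the last joint's range is limited). The gripper opens to 88 mm and grips with 3 to 60 N. Pads are 18 mm wide; open, the fingers measure 123 mm over their backs; the gripper's body (75 mm by 187 mm) begins 45 mm behind the grasp point.
Start: joints at [-81.778, 10.359, 92.074, -0, 77.567, -11.82], TCP at [0.197, -0.54, 0.239] pointing down, gripper open.
Joint ranges: [-171.53, 171.53], [-51.25, 118.39], [17.06, 147.69], [-65.23, 245.23], [0, 150.52], [-178.68, 178.68]. Speed limits (degrees/s): [147.25, 147.25, 172.46, 180, 180, 180].

## Interface

Orientations are given as a 3x3 rotation matrix whose columns are the frame's x, y, z axes.
In Python, from bench import state, grab_frame, camera_model, close_job gives the robot as it stands.
- The arm moves only by the tool step_arm, never from a script. Its argument "deltas" is a list of rows, each a list of 3 entries, a list of its own where there are three numbers: the shift along the world's x, y, z in cm, then the turn about the world's z in rad, then the closure, from 0 (fully open) to 1 (shut). A call has 1 to 10 rows; each row shifts and turns the pose as measured when the row begins; what a row does not reach is not made up. A row lasts 1/10 s, in which the tool goes at most 50 mm and 8.59 degrees, less where a joint would pass 70% of its speed; a pose out of reach is approached as far as the arm can. A call is refused whole if a number of a shift passes 5 or a number of a turn 0.15, either way. A call with a gripper value outside its range is refused whole. The fingers move at their own pace and stop on an object; the grip force is fixed at half the most. Time passes only in rows, so rows that do not move let the fingers close. It gives the time, the measured TCP pose, the force and the opening at its end, in the units of the state.
- state(): the state, without advancing time (a new reading comes with each control period).
- grab_frame(name): name is "side" or "top"; returns the picture (400x640x3 uint8, blue, green, red); there is no depth.
- camera_model(name): a dict with "fovy" (degrees; the focal length in pixels is half the picture's height over the tangent of half this angle, whatever the lens; pixels are square), "cx", "cy" (the principal point, pixels), "dist_coeffs" ([k1, k2, p1, p2, k3] as OpenCV has them; the pictures are not rectified), "rvec" (rotation vector, rad) and "tvec" (3), from world to camera coordinates, as OpenCV has them. Camera axes: x right, y down, z forward; pixel columns grow to the right and rows downward; lengths in m; the calibration is good to about 2 mm. A picture is of the moment at which its call begins. camera_model takes no time and is no camera call.
- close_job(): hands the job in, once; it reports no verdict.
The state is a dict: "clock": time; "qpos": joint angles; "joint_velocities": joint speeds; "tau": joint torques, N m; "eef_pos": TCP position; "eef_rot": TCP orientation; "ft_force": force on the tool from outside, world axes, zero at the start; "wrist_torque": the same for the moment, N m; "opening": finger opening in m.
Only numpy, scipy, OpenCV 4.12 (cv2) and the standard library are available. Lean on these libraries where they do the work, as an engineer would, in place of code of your own. Each camera call takes 0.05 s, during which the arm holds its last target. There are 200 camera calls.

## Working session

There is one attempt and no reset: what is moved stays moved. The work goes in short steps, Python scripts to look and compute and a tool call to move; the robot and the scene stay as the last step left them, time stands still between calls to the robot, and variables do not carry over. Pictures are saved under pics/ and viewed, about 8 in all and at most 12, crops included, and the job is handed in when it is done.

Besides the shell and the picture viewer there is one more tool, called after "Call:" as name(argument=value, ...), one argument or row to a line, values as JSON. step_arm: Moves the arm, as the interface text tells. Its arguments: {"type":"object","properties":{"deltas":{"type":"array"}},"required":["deltas"]}

```bash
mkdir -p pics
cat > h.py <<'E'
import numpy as np, cv2
from bench import state, grab_frame, camera_model, close_job
def cam(n):
    m=camera_model(n); f=200/np.tan(np.radians(m["fovy"])/2)
    K=np.array([[f,0,m["cx"]],[0,f,m["cy"]],[0,0,1.]])
    return K,np.array(m["dist_coeffs"],float),np.array(m["rvec"],float).reshape(3),np.array(m["tvec"],float).reshape(3)
def plane(n,px,z):
    K,d,r,t=cam(n); R=cv2.Rodrigues(r)[0]
    u=cv2.undistortPoints(np.array(px,float).reshape(-1,1,2),K,d).reshape(-1,2)
    D=np.c_[u,np.ones(len(u))]@R; C=-R.T@t
    return C+D*((z-C[2])/D[:,2])[:,None]
def proj(n,P):
    K,d,r,t=cam(n); return cv2.projectPoints(np.array(P,float).reshape(-1,1,3),r,t,K,d)[0].reshape(-1,2)
E
python3 - <<'E'
from h import *
for n in("top","side"):
    im=grab_frame(n); cv2.imwrite(f"pics/{n}0.png",im)
    K,d,r,t=cam(n); print(n,K[0,0],d,-cv2.Rodrigues(r)[0].T@t)
s=state();print(s["eef_pos"],s["eef_rot"],s["opening"],s["clock"])
E
```

```text
top 487.0517762690367 [-0.07095587  0.          0.          0.          0.        ] [0.33882201 0.28086785 1.4595965 ]
side 493.0136514409292 [0.02746956 0.         0.         0.         0.        ] [-0.10247466  1.38876241  1.07430847]
[ 0.19701465 -0.53971996  0.23793063] [[ 3.42711289e-01 -9.39440756e-01 -1.98103220e-04]
 [-9.39439633e-01 -3.42711193e-01  1.48781056e-03]
 [-1.46560207e-03 -3.23783458e-04 -9.99998874e-01]] 0.08783482273986848 0.1
```

View pics/top0.png

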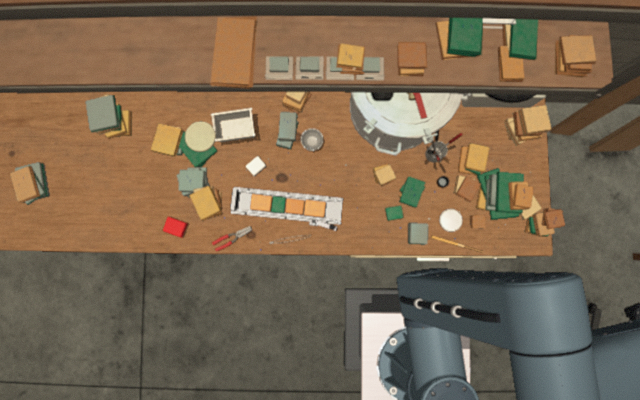

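View pics/side0.png

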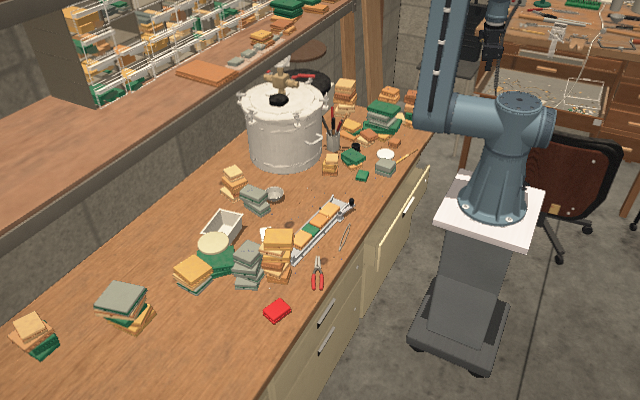

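The top view shows the rail from about (232,200) at the stop to (341,212) at the open end, with the knob near (333,226). The side view shows the knob near (351,203). I'll zoom in on both.

Run:
```python
from h import *
a=cv2.imread("pics/top0.png")[175:265,220:355]; b=cv2.imread("pics/side0.png")[185:275,275:370]
a=cv2.resize(a,None,fx=5.8,fy=5.8,interpolation=cv2.INTER_CUBIC); 
cv2.imwrite("pics/tc.png",a)
b=cv2.resize(b,None,fx=6,fy=6,interpolation=cv2.INTER_CUBIC);cv2.imwrite("pics/sc.png",b)
im=cv2.imread("pics/top0.png");hsv=cv2.cvtColor(im,cv2.COLOR_BGR2HSV)
for nm,lo,hi in(("orange",(8,110,150),(22,255,255)),("green",(60,120,40),(90,255,255))):
    m=cv2.inRange(hsv,lo,hi);m[:185]=0;m[225:]=0;m[:,:235]=0;m[:,335:]=0
    for c in cv2.findContours(m,0,2)[0]:
        if cv2.contourArea(c)>60: print(nm,cv2.minAreaRect(c),plane("top",[cv2.minAreaRect(c)[0]],.028)[0])
print(plane("top",[[232,200],[341,212],[333,226]],.02))
```

```text
orange ((271.5, 219.5), (9.0, 73.0), 90.0) [0.42200313 0.42718719 0.028     ]
orange ((304.9307861328125, 207.05386352539062), (39.56707763671875, 15.504340171813965), 7.125016689300537) [0.45953505 0.3291295  0.028     ]
orange ((260.63079833984375, 202.45388793945312), (19.72152328491211, 15.13223648071289), 7.125016689300537) [0.47214437 0.46033765 0.028     ]
orange ((284.5, 190.0), (10.0, 99.0), 90.0) [0.50974641 0.39024946 0.028     ]
[[0.47954874 0.54710723 0.02      ]
 [0.44632029 0.22241853 0.02      ]
 [0.40472893 0.24591104 0.02      ]]
```

View pics/tc.png

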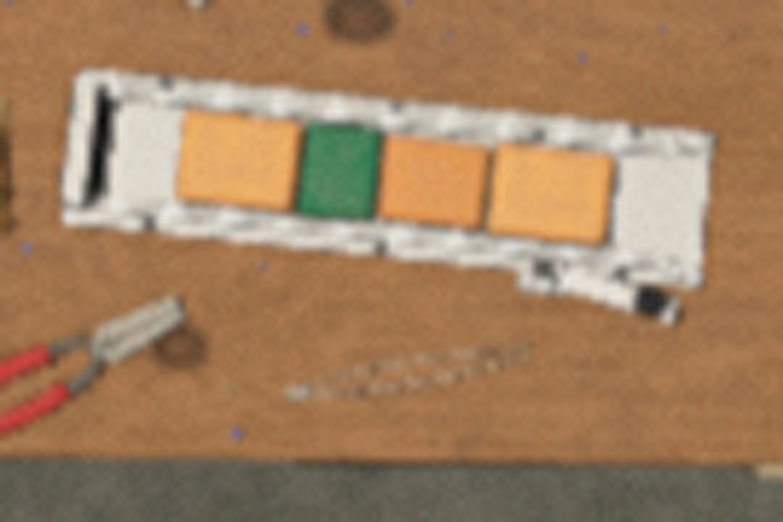

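View pics/sc.png

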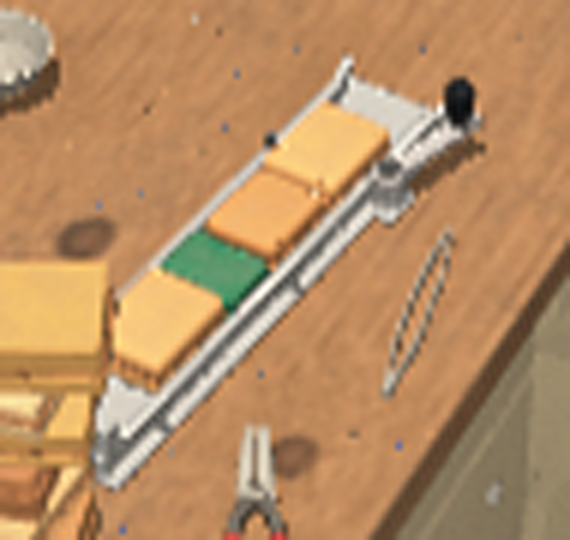

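The top crop shows these (crop pixels): mould_4 spanning (490–612, 148–243), the open-end rail corners at (712,133) and (700,285), the pivot at (543,270) and the knob at (655,300). The side crop confirms this, with the knob top at about (460,85). Next I'll turn these into rail coordinates.

```bash
cat >> h.py <<'E'
def fit(n,obs):
    # obs: (pixel, rail xyz) -> x0,y0,yaw ; world = o + Rz(yaw) rail
    from scipy.optimize import least_squares
    L=np.array([plane(n,[p],q[2])[0][:2] for p,q in obs]); Q=np.array([q[:2] for _,q in obs])
    f=lambda v:(v[:2]+Q@np.array([[np.cos(v[2]),np.sin(v[2])],[-np.sin(v[2]),np.cos(v[2])]])-L).ravel()
    s=least_squares(f,[.46,.38,0]); return s.x,f(s.x).reshape(-1,2)
def torail(v,P):
    c,s=np.cos(v[2]),np.sin(v[2]); return (np.asarray(P)[:,:2]-v[:2])@np.array([[c,-s],[s,c]])
def toworld(v,Q):
    c,s=np.cos(v[2]),np.sin(v[2]); return v[:2]+np.asarray(Q)[:,:2]@np.array([[c,s],[-s,c]])
E
python3 - <<'E'
from h import *
t=lambda x,y:((x+.5)/5.8-.5+220,(y+.5)/5.8-.5+175)
u=lambda x,y:((x+.5)/6-.5+275,(y+.5)/6-.5+185)
v,r=fit("top",[(t(712,133),(.0325,-.165,.017)),(t(700,285),(-.0325,-.165,.017)),(t(82,71),(.0325,.165,.035)),(t(64,223),(-.0325,.165,.035)),(t(543,268),(-.04,-.0855,.026))])
print("rail",v[:2],np.degrees(v[2]));print(r*1000)
# mould corners front/back mids
P=plane("top",[t(178,160),t(300,165),t(378,172),t(488,185),t(490,190),t(612,197)],.028);print("mould faces (rail mm)",(torail(v,P)*1000).round(1))
k=torail(v,plane("top",[t(655,301)],.053))[0]; print("knob",k*1000, np.degrees(np.arctan2(-(k[1]+.0855),k[0]+.04)),np.hypot(k[1]+.0855,k[0]+.04)*1000)
ks=torail(v,plane("side",[u(460,86)],.053))[0]; print("knob side",ks*1000, np.arctan2(-(ks[1]+.0855),ks[0]+.04))
kk=plane("side",[u(347,62),u(388,165)],.017);print("side: far right corner, pivot",(torail(v,kk)*1000).round(1))
print(toworld(v,[k,(0,-.165),(-.04,-.0855),(.016,-.0855),(0,-.0745)]))
E
```

```text
rail [0.46496369 0.38331289] -4.89762813376327
[[-6.52105646 -2.26929103]
 [ 6.73900248 -2.64904597]
 [-5.83628101  4.61014037]
 [ 7.12578619  3.15028723]
 [-1.50745119 -2.8420906 ]]
mould faces (rail mm) [[  -1.5  108. ]
 [   1.8   45.7]
 [   2.     5.7]
 [   0.6  -50.7]
 [  -1.9  -52. ]
 [   0.3 -114.1]]
knob [ -51.37250846 -140.11259623] 101.76314499024038 55.78413408477702
knob side [ -50.40056244 -137.33043794] 1.7688313690842354
side: far right corner, pivot [[  35.8 -160. ]
 [ -30.3  -96.2]]
[[0.40181654 0.24809783]
 [0.4508767  0.21891533]
 [0.41781012 0.30154009]
 [0.47360565 0.29675905]
 [0.4586032  0.3090849 ]]
```

Run:
```python
from h import *
v=np.array([.46496+.0002,.38331+.0026,np.radians(-4.9)]); np.save("v.npy",v)
print("descend",toworld(v,[(0,-.142)]),"home tcp",toworld(v,[(0,-.0745-.009)]))
```

```text
descend [[0.4530308  0.24442897]] home tcp [[0.45802769 0.30271517]]
```

Call:
step_arm(
  deltas=[
    [[1.5,4.7,0],0.15,1],
    [[1.5,4.7,0],0.15,1],
    [[1.5,4.7,0],0.15,1],
    [[1.5,4.7,0],0.15,1],
    [[1.5,4.7,0],0.15,1],
    [[1.5,4.7,0],0.15,1],
    [[1.5,4.7,0],0.15,1],
    [[1.5,4.7,0],0.08,1],
    [[1.5,4.7,0],0,1],
    [[1.5,4.7,0],0,1],
  ],
)

```text
clock: 1.1
eef_pos: [0.3424, -0.0639, 0.2325]
eef_rot: [[0.997, -0.082, -0.004], [-0.082, -0.997, 0.003], [-0.004, -0.003, -1.0]]
ft_force: [1.7, -1.0, 0.7]
opening: 0.0104
```

Call:
step_arm(
  deltas=[
    [[1.5,4.5,0],0,1],
    [[1.5,4.5,0],0,1],
    [[1.5,4.5,0],0,1],
    [[1.5,4.5,0],0,1],
    [[1.5,4.5,0],0,1],
    [[1.5,4.2,-1],0,1],
    [[1.2,3,-3],0,1],
    [[0.4,0.8,-4],0,1],
    [[0,0,-3],0,1],
    [[0,0,0],0,1],
  ],
)

```text
clock: 2.1
eef_pos: [0.4489, 0.2631, 0.1193]
eef_rot: [[0.997, -0.071, 0.003], [-0.071, -0.997, 0.004], [0.003, -0.004, -1.0]]
ft_force: [-0.9, -0.5, 0.0]
opening: 0.0006
```

Call:
step_arm(
  deltas=[
    [[0.4,-1.9,-1],-0.014,1],
    [[0,0,-3],0,1],
    [[0,0,-2],0,1],
    [[0,0,0],0,1],
  ],
)

```text
clock: 2.5
eef_pos: [0.4549, 0.2434, 0.062]
eef_rot: [[0.996, -0.086, 0.006], [-0.086, -0.996, 0.004], [0.006, -0.005, -1.0]]
ft_force: [0.3, -0.2, -0.1]
opening: 0.0003
```

Run:
```python
from h import *
v=np.load("v.npy"); s=state(); p=s["eef_pos"]; print(p, torail(v,[p])*1000)
a=grab_frame("top")[175:245,220:365]; b=grab_frame("side")[175:265,275:385]
a=cv2.resize(a,None,fx=5,fy=5,interpolation=2);b=cv2.resize(b,None,fx=5,fy=5,interpolation=2)
o=np.zeros((a.shape[0]+0,725,3),np.uint8);o[:,:]=a; cv2.imwrite("pics/b1.png",b);cv2.imwrite("pics/a1.png",o)
```

```text
[0.4549329  0.24338354 0.06197558] [[   1.9844528  -142.87913344]]
```

View pics/b1.png

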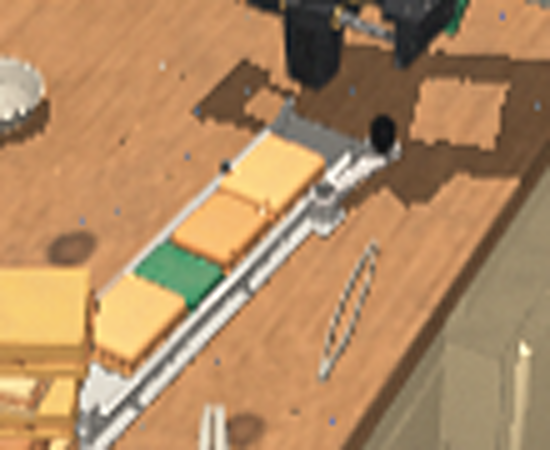

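Run:
```python
from h import *
p=state()["eef_pos"]
print((proj("side",[p])-[275,175])*5, (proj("top",[p])-[220,175])*5)
```

```text
[[312.41042763  76.95512877]] [[570.38789253 161.06238211]]
```

Call:
step_arm(
  deltas=[
    [[-0.2,0,-0.5],0,1],
    [[0,0,0],0,1],
  ],
)

```text
clock: 2.8
eef_pos: [0.4566, 0.2446, 0.0621]
eef_rot: [[0.996, -0.085, 0.015], [-0.086, -0.996, 0.007], [0.014, -0.008, -1.0]]
ft_force: [-0.3, 0.4, -0.2]
opening: 0.0006
```

Call:
step_arm(
  deltas=[
    [[-0.3,0,-1],0,1],
    [[-0.2,0,-1],0,1],
    [[0,0,0],0,1],
  ],
)

```text
clock: 3.1
eef_pos: [0.4523, 0.2452, 0.0426]
eef_rot: [[0.996, -0.085, 0.018], [-0.085, -0.996, 0.008], [0.017, -0.009, -1.0]]
ft_force: [0.0, -0.0, -0.4]
opening: 0.0004
```

Call:
step_arm(
  deltas=[
    [[0,0,-1.2],0,1],
    [[0,0,-1.0],0,1],
    [[0,0,-0.5],0,1],
    [[0,0,0],0,1],
  ],
)

```text
clock: 3.5
eef_pos: [0.4514, 0.245, 0.0121]
eef_rot: [[0.996, -0.085, 0.016], [-0.085, -0.996, 0.007], [0.016, -0.009, -1.0]]
ft_force: [0.2, -0.7, 0.9]
opening: 0.0004
```

Call:
step_arm(
  deltas=[
    [[0.07,0.6,0.1],0,1],
    [[0.07,0.6,0.1],0,1],
    [[0.05,0.5,0],0,1],
    [[0.05,0.5,0],0,1],
    [[0.05,0.5,0],0,1],
  ],
)

```text
clock: 4.0
eef_pos: [0.4549, 0.2737, 0.0146]
eef_rot: [[0.996, -0.085, 0.016], [-0.085, -0.996, 0.007], [0.016, -0.008, -1.0]]
ft_force: [-0.5, -2.6, -1.1]
opening: 0.0001
```

Call:
step_arm(
  deltas=[
    [[0.04,0.4,0],0,1],
    [[0.04,0.4,0],0,1],
    [[0.04,0.4,0],0,1],
    [[0.03,0.4,0],0,1],
  ],
)

```text
clock: 4.4
eef_pos: [0.4564, 0.2913, 0.0147]
eef_rot: [[0.996, -0.085, 0.016], [-0.085, -0.996, 0.006], [0.016, -0.007, -1.0]]
ft_force: [-0.4, -2.1, -0.1]
opening: 0.0004
```

Call:
step_arm(
  deltas=[
    [[0.02,0.3,0],0,1],
    [[0.02,0.3,0],0,1],
    [[0.02,0.2,0],0,1],
    [[0.02,0.15,0],0,1],
  ],
)

```text
clock: 4.8
eef_pos: [0.4571, 0.3018, 0.0146]
eef_rot: [[0.996, -0.084, 0.016], [-0.084, -0.996, 0.006], [0.015, -0.007, -1.0]]
ft_force: [-0.1, -1.6, -0.6]
opening: 0.0006
```

Call:
step_arm(
  deltas=[
    [[0.01,0.15,0],0,1],
    [[0.01,0.15,0],0,1],
  ],
)

```text
clock: 5.0
eef_pos: [0.4567, 0.3024, 0.014]
eef_rot: [[0.996, -0.083, 0.014], [-0.083, -0.997, 0.001], [0.014, -0.002, -1.0]]
ft_force: [0.4, -11.8, 4.1]
opening: 0.0004
```

The force rose to 12 N at y = 0.302, against a predicted 0.303, so the row is home. I'll back off and look.

Call:
step_arm(
  deltas=[
    [[0,-0.5,0],0,1],
    [[-0.1,-1.5,0],0,1],
    [[-0.1,-1.5,0.5],0,1],
    [[0,0,3],0,1],
    [[-0.5,0,4],-0.15,1],
    [[-1.5,0,3],-0.15,1],
    [[-1.5,0,0],-0.15,1],
    [[-1.5,0,0],-0.15,1],
    [[-1.5,0,0],-0.15,1],
    [[0,0,0],-0.15,1],
  ],
)

```text
clock: 6.0
eef_pos: [0.3877, 0.2587, 0.1258]
eef_rot: [[0.551, -0.834, 0.016], [-0.834, -0.551, -0.004], [0.012, -0.011, -1.0]]
ft_force: [0.8, -0.0, -0.5]
opening: 0.0002
```

Run:
```python
from h import *
a=grab_frame("top"); b=grab_frame("side"); cv2.imwrite("pics/t2.png",a);cv2.imwrite("pics/s2.png",b)
a=cv2.resize(a[180:240,225:345],None,fx=5,fy=5,interpolation=2);b=cv2.resize(b[190:250,275:395],None,fx=5,fy=5,interpolation=2)
cv2.imwrite("pics/ab2.png",np.vstack([a,b])[:600])
v=np.load("v.npy");p=state()["eef_pos"];print(p,torail(v,[p])*1000)
```

```text
[0.38933532 0.25891295 0.12616775] [[ -64.69986839 -133.00962864]]
```

View pics/ab2.png

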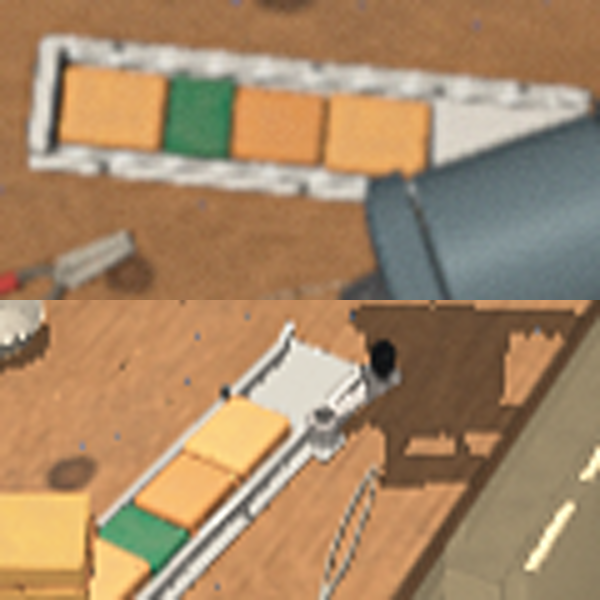

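The row sits flush against the stop with no visible gaps, and the knob hasn't moved. Next is the arc for the knob.

```bash
cat >> h.py <<'E'
def arc(a,off):  # keeper angle deg, finger centre offset behind knob (m) -> world xy
    a=np.radians(a); v=np.load("v.npy")
    q=np.array([-.04,-.0855])+.056*np.array([np.cos(a),-np.sin(a)])-off*np.array([np.sin(a),np.cos(a)])
    return toworld(v,[q])[0]
E
python3 - <<'E'
from h import *
p0=arc(102,.029);print("standoff",p0)
for a in range(102,-9,-8): 
    p=arc(a,.017); print(a,p.round(4),((p-p0)*100).round(2),"yaw",-4.9-a); p0=p
E
```

```text
standoff [0.37397612 0.25898796]
102 [0.3855 0.2555] [ 1.15 -0.35] yaw -106.9
94 [0.3925 0.2514] [ 0.71 -0.41] yaw -98.9
86 [0.4001 0.2484] [ 0.76 -0.3 ] yaw -90.9
78 [0.4081 0.2465] [ 0.79 -0.19] yaw -82.9
70 [0.4162 0.2456] [ 0.81 -0.08] yaw -74.9
62 [0.4243 0.246 ] [0.82 0.03] yaw -66.9
54 [0.4324 0.2474] [0.8  0.14] yaw -58.9
46 [0.4401 0.25  ] [0.78 0.26] yaw -50.9
38 [0.4475 0.2536] [0.73 0.36] yaw -42.9
30 [0.4542 0.2582] [0.68 0.46] yaw -34.9
22 [0.4603 0.2636] [0.6  0.55] yaw -26.9
14 [0.4655 0.2699] [0.52 0.63] yaw -18.9
6 [0.4698 0.2769] [0.43 0.69] yaw -10.9
-2 [0.4731 0.2843] [0.33 0.75] yaw -2.9000000000000004
```

Call:
step_arm(
  deltas=[
    [[0,0,0],-0.15,1],
    [[0,0,0],-0.15,1],
    [[0,0,0],-0.15,1],
    [[0,0,0],-0.15,1],
    [[0,0,0],-0.15,1],
    [[0,0,0],-0.08,1],
    [[0,0,0],0,1],
  ],
)

```text
clock: 6.8
eef_pos: [0.3916, 0.2552, 0.1274]
eef_rot: [[-0.237, -0.971, 0.012], [-0.971, 0.237, -0.014], [0.011, -0.015, -1.0]]
ft_force: [0.7, -0.5, -0.6]
opening: 0.0002
```

Call:
step_arm(
  deltas=[
    [[-1.8,0.4,0],-0.05,1],
    [[0,0,-1],0,1],
    [[0,0,-3],0,1],
    [[0,0,-2.5],0,1],
    [[0,0,0],0,1],
  ],
)

```text
clock: 7.3
eef_pos: [0.3765, 0.2581, 0.061]
eef_rot: [[-0.264, -0.964, 0.018], [-0.965, 0.263, -0.013], [0.008, -0.02, -1.0]]
ft_force: [-0.2, 0.5, -0.6]
opening: 0.0004
```

Call:
step_arm(
  deltas=[
    [[-0.3,0.1,-1],-0.02,1],
    [[0,0,-1],0,1],
    [[0,0,-0.4],0,1],
    [[0,0,0],0,1],
  ],
)

```text
clock: 7.7
eef_pos: [0.3752, 0.2592, 0.0364]
eef_rot: [[-0.279, -0.96, 0.019], [-0.96, 0.279, -0.012], [0.006, -0.022, -1.0]]
ft_force: [-0.3, -0.7, 0.1]
opening: 0.0004
```

Call:
step_arm(
  deltas=[
    [[0.5,-0.2,0],0,1],
    [[0.5,-0.18,0],0.05,1],
    [[0.36,-0.21,0],0.07,1],
    [[0.36,-0.2,0],0.07,1],
    [[0.38,-0.16,0],0.07,1],
    [[0.38,-0.14,0],0.07,1],
  ],
)

```text
clock: 8.3
eef_pos: [0.4028, 0.2482, 0.0388]
eef_rot: [[0.062, -0.998, 0.024], [-0.998, -0.062, -0.004], [0.005, -0.024, -1.0]]
ft_force: [-1.3, 1.0, -1.4]
opening: 0.0003
```

Call:
step_arm(
  deltas=[
    [[0.4,-0.08,-0.05],0.07,1],
    [[0.4,-0.06,-0.05],0.07,1],
    [[0.4,-0.03,-0.05],0.07,1],
    [[0.4,0,0],0.07,1],
    [[0.4,0.03,0],0.07,1],
    [[0.4,0.06,0],0.07,1],
  ],
)

```text
clock: 8.9
eef_pos: [0.4301, 0.2469, 0.04]
eef_rot: [[0.481, -0.877, 0.025], [-0.877, -0.481, 0.008], [0.005, -0.026, -1.0]]
ft_force: [-1.7, -0.5, 0.5]
opening: 0.0002
```

Call:
step_arm(
  deltas=[
    [[0.38,0.1,-0.1],0.07,1],
    [[0.38,0.14,-0.1],0.07,1],
    [[0.37,0.17,-0.1],0.07,1],
    [[0.36,0.19,-0.1],0.07,1],
    [[0.34,0.22,0],0.07,1],
    [[0.34,0.24,0],0.07,1],
  ],
)

```text
clock: 9.5
eef_pos: [0.4557, 0.2571, 0.0391]
eef_rot: [[0.808, -0.588, 0.022], [-0.589, -0.808, 0.019], [0.007, -0.029, -1.0]]
ft_force: [-1.0, -0.8, 0.4]
opening: 0.0005
```

Call:
step_arm(
  deltas=[
    [[0.29,0.28,-0.1],0.07,1],
    [[0.28,0.3,-0.1],0.07,1],
    [[0.25,0.31,-0.1],0.07,1],
    [[0.23,0.34,0],0.07,1],
    [[0.2,0.35,0],0.07,1],
  ],
)

```text
clock: 10.0
eef_pos: [0.4709, 0.2726, 0.0383]
eef_rot: [[0.966, -0.259, 0.015], [-0.26, -0.965, 0.026], [0.008, -0.029, -1.0]]
ft_force: [-1.0, -0.6, -1.2]
opening: 0.0004
```

Call:
step_arm(
  deltas=[
    [[0.05,0.35,-0.05],0.07,1],
    [[0.05,0.3,-0.05],0.07,1],
    [[0.02,0.25,0],0.04,1],
    [[0,0.2,0],0,1],
  ],
)

```text
clock: 10.4
eef_pos: [0.4748, 0.2822, 0.039]
eef_rot: [[0.997, -0.071, 0.013], [-0.072, -0.997, 0.026], [0.011, -0.027, -1.0]]
ft_force: [-1.0, -10.4, 0.2]
opening: 0.0004
```

Call:
step_arm(
  deltas=[
    [[0,0.15,0],0,1],
    [[0,-0.3,0],0,1],
    [[0,-1,0],0,1],
    [[0,-1.5,0],0,1],
    [[0,-1,3],0,1],
    [[0,-2,4],0,1],
    [[0,-4,4],0,1],
    [[0,-4.5,2],0,1],
    [[0,-4.5,0],0,1],
    [[0,-3,0],0,1],
  ],
)

```text
clock: 11.4
eef_pos: [0.4747, 0.0588, 0.1706]
eef_rot: [[0.997, -0.07, 0.019], [-0.07, -0.997, 0.022], [0.017, -0.023, -1.0]]
ft_force: [0.1, -1.1, -0.1]
opening: 0.0003
```

Run:
```python
from h import *
a=grab_frame("top"); b=grab_frame("side"); cv2.imwrite("pics/t3.png",a);cv2.imwrite("pics/s3.png",b)
a=cv2.resize(a[180:240,225:345],None,fx=5,fy=5,interpolation=2);b=cv2.resize(b[190:250,275:395],None,fx=5,fy=5,interpolation=2)
cv2.imwrite("pics/ab3.png",np.vstack([a,b])[:600])
print(state()["eef_pos"],state()["ft_force"])
v=np.load("v.npy")
for n,(ox,oy) in(("top",(225,180)),("side",(275,190))):
    q=np.array([(-.04,-.0855,.026),(.016,-.0855,.053),(.03,-.0855,.026),(0,-.0745,.029)])
    print(n,((proj(n,np.c_[toworld(v,q),q[:,2]])-[ox,oy])*5).round(0).tolist())
```

```text
[0.47514365 0.05786679 0.17034047] [-0.38221935  1.00053441  0.5701033 ]
top [[441.0, 206.0], [450.0, 108.0], [453.0, 88.0], [429.0, 137.0]]
side [[324.0, 117.0], [250.0, 55.0], [233.0, 79.0], [262.0, 101.0]]
```

View pics/ab3.png

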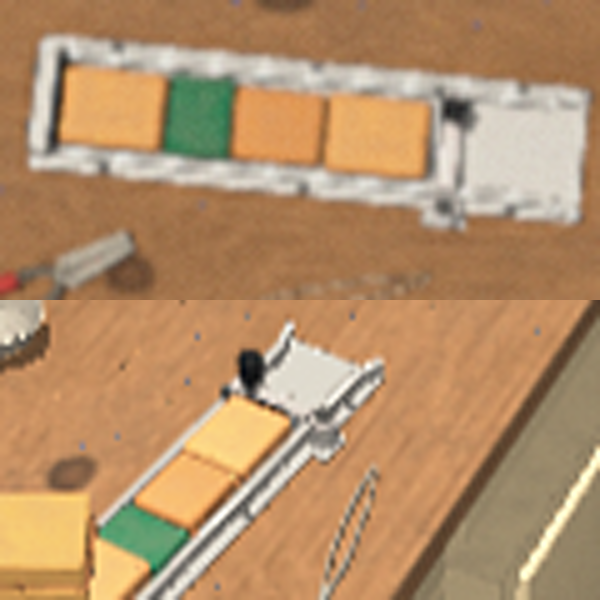

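Run:
```python
from h import *
v=np.load("v.npy")
for n,(x0,x1,y0,y1) in(("top",(308,324,195,210)),("side",(318,330,197,212))):
    g=255-cv2.cvtColor(cv2.imread(f"pics/{n}3.png"),6)[y0:y1,x0:x1].astype(float)
    w=(np.clip(g-160,0,None)); Y,X=np.mgrid[y0:y1,x0:x1]
    c=[(w*X).sum()/w.sum(),(w*Y).sum()/w.sum()]
    for z in(.0395,.053):
        k=torail(v,plane(n,[c],z))[0]; print(n,c,z,(k*1000).round(1),"exp 16,-85.5")
```

```text
[ WARN:0@0.491] global loadsave.cpp:275 findDecoder imread_('pics/top3.png'): can't open/read file: check file path/integrity
Traceback (most recent call last):
cv2.error: OpenCV(4.12.0) /io/opencv/modules/imgproc/src/color.cpp:199: error: (-215:Assertion failed) !_src.empty() in function 'cvtColor'
```

Run:
```python
from h import *
v=np.load("v.npy")
for n,(x0,x1,y0,y1) in(("top",(308,324,195,210)),("side",(318,330,197,212))):
    g=255-cv2.cvtColor(cv2.imread(f"pics/{n[0]}3.png"),6)[y0:y1,x0:x1].astype(float)
    w=(np.clip(g-160,0,None)); Y,X=np.mgrid[y0:y1,x0:x1]
    c=[(w*X).sum()/w.sum(),(w*Y).sum()/w.sum()]
    for z in(.0395,.053):
        k=torail(v,plane(n,[c],z))[0]; print(n,c,z,(k*1000).round(1),"exp 16,-85.5")
```

```text
top [np.float64(315.63046757164403), np.float64(201.62443438914028)] 0.0395 [ 17.1 -87.2] exp 16,-85.5
top [np.float64(315.63046757164403), np.float64(201.62443438914028)] 0.053 [ 15.8 -87.5] exp 16,-85.5
side [np.float64(324.61103185924867), np.float64(204.04660009510224)] 0.0395 [ 17.6 -85. ] exp 16,-85.5
side [np.float64(324.61103185924867), np.float64(204.04660009510224)] 0.053 [  8.9 -71.5] exp 16,-85.5
```

```bash
python3 -c "
from h import *
print(state()['joint_velocities'],close_job())"
```

```text
the job is handed in; nothing more can be done
[3.92273789 1.23513376 0.08082964 1.73551588 0.23653932 3.87940167] None
```

The row is home against the end stop with the keeper shut behind it, and I handed the job in at about 11.5 s of the 45 s limit.

- **Row:** I pushed mould_4 along the rail with closed fingertips at about 2–3 N. The force rose to 12 N at TCP y = 0.302, where 0.303 was predicted. The pictures show the first mould against the stop and no visible gaps.
- **Keeper:** I pushed it round by its knob with about 1–2 N. At its limit the force rose to 10 N, I gave it one more small push, and then backed the arm well clear.
- **Last checks:** The knob measured at rail (17, -87) mm from the top view and (18, -85) mm from the side view, against (16, -85.5) expected. That agrees to about 2 mm, which is also the calibration error. The side view gave this only with the knob's mid-height; using its top height put it about 14 mm off, because the pixel centroid is not at the top.
- **Bystanders:** I saw no contact with other things, but I only compared the area around the rail, not the whole bench.
- **At hand-in:** The arm was in the air, touching nothing, and still settling slightly (joint speeds under 4°/s).

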